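# Lever up the mirror cover and hold the mark in the camera's view

## Robot

A 6-joint arm with a two-finger parallel gripper is mounted at the origin on a cart in front of the work surface, level with it; the furniture and walls round the work are solid. World frame = base frame: x ahead of the robot, y to its left, z up, the work surface at z = 0. Lengths are in m, angles in rad, forces in N, time in s.
With the tool pointing down it reaches from about 0.4 to 0.825 m from the base axis. Payload 7 kg.
Tool frame: the origin (TCP) lies midway between the tips of the shut fingers; the grasp point (between the pads) lies 19 mm behind it; y points along the fingers, z is the direction in which the jaws open and shut, and the axes are right-handed (so a half turn about y gives the same grasp; the last joint's range is limited). The gripper opens to 88 mm and grips with 3 to 60 N. Pads are 19 mm wide; open, the fingers measure 130 mm over their backs; the gripper's body (78 mm by 193 mm) begins 47 mm behind the grasp point.
Start: joints at [-1.028, 0.359, 0.012, 0, -1.224, -0.288], TCP at [0.17, -0.653, 0.227] pointing down, gripper open.
Joint ranges: [-3.07, 3.07], [-1.43, 2.12], [-1.02, 1.25], [-3.03, 1.67], [-3.05, -0], [-3.03, 3.03]. Speed limits (rad/s): [2.39, 2.39, 3.01, 3.14, 3.14, 3.14].

## Interface

Orientations are given as [roll, pitch, yaw] about the fixed x, y, z axes, in that order (R = Rz(yaw) Ry(pitch) Rx(roll)).
In Python, from station import arm gives the robot as it stands.
- The arm moves only by the tool move_arm, never from a script. Its argument "deltas" is a list of rows, each an object with "dp": the shift along the tool's x, y, z in mm, a list of three; "rotation": the turn, a rotation vector about the tool's x, y, z in degrees, a list of three. A call has 1 to 5 rows; each row shifts and turns the pose as measured when the row begins, along the tool's axes as they then stand; what a row does not reach is not made up. A row lasts 1/12 s, in which the tool goes at most 41.7 mm and 7.16 degrees, less where a joint would pass 70% of its speed; a pose out of reach is approached as far as the arm can. A call is refused whole if a number of a shift passes 41.7 or a number of a turn 7.16, either way. A call with a gripper value outside its range is refused whole. "jaw" is the closure in counts, from 0 (fully open) to 255 (shut), set as the call begins (left out, the last holds). The fingers move at their own pace and stop on an object; "squeeze" is the grip in N (left out, the last holds). Time passes only in rows, so rows that do not move let the fingers close. It gives the time, the measured TCP pose, the force and the opening at its end, in the units of the state.
- arm.get_state(): the state, without advancing time (a new reading comes with each control period).
- arm.grab_frame(name): name is "scene" or "top" or "wrist"; returns a dict with "pixels" (384x512x3 uint8, red, green, blue), "z_map" (384x512 float32, m along the optical axis (not along the pixel's ray), 0 where there is no reading), "fx", "fy", "cx", "cy" (pixels), "cam_to_world" (4x4, takes a point from camera to world coordinates); the wrist camera has in their place "mount" (4x4, takes a point from camera to tool coordinates, whose origin is the TCP and whose axes are the tool frame's). Camera axes: x right, y down, z forward; pixel columns grow to the right and rows downward; lengths in m; the calibration is good to about 2 mm. A picture is of the moment at which its call begins: read the wrist's pose just before it.
- arm.job_done(): hands the job in, once; it reports no verdict.
The state is a dict: "t": time; "q": joint angles; "qd": joint speeds; "joint_efforts": joint torques, N m; "eef_pos": TCP position; "ee_rot": TCP orientation; "force": force on the tool from outside, world axes, zero at the start; "moment": the same for the moment, N m; "width": finger opening in m.
Only numpy, scipy, OpenCV 4.12 (cv2) and the standard library are available. Lean on these libraries where they do the work, as an engineer would, in place of code of your own. Each camera call takes 0.05 s, during which the arm holds its last target.

## Task

Pick up the palette knife, slip its blade under the ear of the closed mirror cover and lever the cover open with it. Tilt the mirror until the document camera, which looks level at it, sees the reflected cross mark at mid-height of its picture, and finish holding the mirror steady at that angle with the knife: the cover springs shut if it is let go. Only the knife may touch the cover, not the gripper, and the camera and the things standing around stay where they are.

Things in the scene. Friction and masses are not known exactly. Their poses are not given: they have to be found in the camera images.
- knife_grip (a point): Palette knife, loose, lying flat: wooden block handle 95 x 18 x 22 mm (long x wide x high), thin stiff steel blade at mid-height of the handle. This point is at the handle's mid-height (11 mm over the table), 35 mm behind its front end, 60 mm before its rear end. Axes: x along the knife to the blade's tip, y across the handle (18 mm, the way to grip it), z up.
- knife_tip (a point): Rounded end of the knife's blade, at mid-thickness, 122 mm ahead of knife_grip and level with it. The blade is 14 mm wide, 2 mm thick and clear of the ferrule for its last 77 mm.
- hinge_mid (a point): Middle of the hinge axis of the wooden mirror stand (fixed; base 116 x 190 mm), 60 mm over the table. Axes: x along the hinge, roughly away from the robot; y level, from the hinge to the mark plate and the camera; z up. The stand's cheeks reach from x -53 to +53 mm, tops 2 mm below the hinge axis. The mirror face contains the hinge axis, so this point is in the mirror plane at every angle.
- cover_angle (a joint): Angle of the mirror cover, a wooden flap 112 x 125 x 4 mm (125 from hinge to free edge) with mirror glass on its underside: 0 = closed (level, mirror down, stretching from the hinge along +y), growing as its free edge rises, stop at 1.7 rad. A light spring (0.08 N m per rad) and its weight (120 g) pull it shut: 1 to 2 N at the ear.
- ear (a point): Middle of the underside of the cover's ear, a 4 mm thick tab sticking out 23 mm from the cover's edge on the robot's side, 26 mm wide along the cover. It is 102.5 mm from the hinge axis and 68 mm towards -x of hinge_mid; closed, 60.5 mm over the table. A fixed ledge as large lies under it, top 48 mm over the table: a 12 mm gap for the blade, open on the robot's side. Axes as cover.
- mark (a point): Centre of the cross-and-ring mark (22 mm across) on the small slanted white plate at the front of the stand, facing the mirror; fixed at 140 mm along +y from the hinge axis and 44.5 mm below it.
- mark_image (a point): The mark's reflection: its virtual image in the mirror, as far behind the mirror plane as the mark is before it (nothing solid). At cover angle a it is 147 mm from the hinge axis at angle 2a + 0.308 rad, counted from +y upwards. It is at mid-height of the picture when level with the lens, the cover being open 1.0 to 1.35 rad so that the level line of sight meets the mirror.
- lens (a point): Centre of the front glass of the document camera, a grey box 56 x 30 x 40 mm with a short black lens tube, clamped on a thin steel post (175 mm high, round foot 72 mm across) beyond the mark plate. It looks level along its own -y, at the mirror; z up. It is 96 to 151 mm over the table, different at each start, and must not be moved.
- mirror_stand: The whole wooden mirror stand; origin on the table 60 mm from the hinge along +y, axes as for hinge_mid.
- knife: The palette knife; origin on the underside of the handle's front end, axes as for knife_grip.
- cover: The mirror cover; origin at hinge_mid, x along the hinge, y along the cover to its free edge.
- loupe_mid (a point): Bystander: centre of a black round loupe, 38 mm across, 20 mm high.
- vial_1_mid (a point): Bystander: centre of a small clear vial with a lid, 28 mm across, 52 mm high.
- sherd_d2_mid (a point): Bystander: centre of a flat pottery sherd, 36 x 54 x 10 mm.

How it is judged:
On the way, in this order (a step that is already met when the one before it is completed fails the run):
1. the knife is picked up by the gripper (contact force between the fingers and knife above 2 N and height (world z) of knife_grip above 0.03 m and value of joint cover_angle below 0.1 rad), for 0.2 s.
2. the cover is levered open with the knife (value of joint cover_angle above 0.15 rad and contact force between the fingers and knife above 2 N and contact force between knife and cover above 0.15 N and contact force between each of the arm, the fingers and cover below 0.2 N), for 0.1 s.
At the end, for the whole second after the job is handed in: The knife is gripped (over 2 N), its grip over 80 mm above the table, and its blade alone holds the cover (over 0.15 N on it, gripper and arm not touching it); the cover is still (under 0.05 rad/s) between 0.8 and 1.55 rad and the mark's reflection stands within 10 mm of the height of the lens (contact force between the fingers and knife above 2 N and contact force between knife and cover above 0.15 N and contact force between each of the arm, the fingers and cover below 0.2 N and z of mark_image in the frame of lens between -0.01 and 0.01 m and value of joint cover_angle between 0.8 and 1.55 rad and velocity of joint cover_angle between -0.05 and 0.05 rad/s and height (world z) of knife_grip above 0.08 m); the arm keeps its last pose, push and grip.
It fails at once if the gripper or arm pushes the mirror cover itself (contact force between any of the fingers, the arm and cover above 1 N).
It fails at once if the camera is moved (distance of lens from where it was at the start of the episode above 0.006 m).
It fails at once if a bystander is disturbed (distance of any of loupe_mid, vial_1_mid, sherd_d2_mid from where it was at the start of the episode above 0.015 m).
It also fails if it takes over 54 s, if anything falls off the work surface, if the arm or the gripper's body presses on something with over 40 N, if the wrist force passes 120 N, or if a joint passes its speed limit or range.

## Working session

There is one attempt and no reset: what is moved stays moved. The work goes in short steps, Python scripts to look and compute and a tool call to move; the robot and the scene stay as the last step left them, time stands still between calls to the robot, and variables do not carry over. Pictures are saved under pics/ and viewed, and the job is handed in when it is done.

Besides the shell and the picture viewer there is one more tool, called after "Emit:" as a command line: name --argument value ..., lists and objects as JSON in quotes. move_arm: Moves the arm, as the interface text tells. Its arguments: {"type":"object","properties":{"deltas":{"type":"array","items":{"type":"object","properties":{"dp":{"type":"array","items":{"type":"number"}},"rotation":{"type":"array","items":{"type":"number"}}}}},"jaw":{"type":"number"},"squeeze":{"type":"number"}},"required":["deltas"]}

```bash
ls; mkdir -p pics; python3 - <<'E'
from station import arm
import cv2, pickle
s=arm.get_state(); print(s)
for n in ("scene","top","wrist"):
    f=arm.grab_frame(n); pickle.dump((s,f),open(n+".pkl","wb"))
    cv2.imwrite(f"pics/{n}0.png",cv2.resize(f["pixels"][:,:,::-1],(800,600)))
    print(n,f.get("cam_to_world",f.get("mount")),f["fx"],f["cx"],f["cy"])
E
```

```text
pics
{'t': 0.0, 'q': array([-1.02791541e+00,  3.59380388e-01,  1.10802617e-02, -3.67368427e-04,
       -1.22409446e+00, -2.88096091e-01]), 'qd': array([ 0.00041332, -0.00013471,  0.00048903,  0.00064346,  0.00091909,
       -0.00079007]), 'joint_efforts': array([-1.87415446e-05, -5.82722068e+01,  2.93061233e+01,  6.99689895e+00,
        6.94057730e-03, -1.61921876e-04]), 'eef_pos': array([ 0.16998358, -0.65274917,  0.2256331 ]), 'ee_rot': array([-1.56916580e+00,  1.23037065e-04,  2.54659820e-01]), 'force': array([-0.16445107, -0.34990406, -0.48362989]), 'moment': array([ 0.02772789, -0.00666764,  0.03935101]), 'width': 0.08787279493699589}
scene [[-0.69559526 -0.51623503  0.49964851  0.02040163]
 [-0.71842387  0.49614703 -0.48755027  0.55777163]
 [ 0.0037914  -0.69809707 -0.71599309  0.89764099]
 [ 0.          0.          0.          1.        ]] 417.5303851961886 260.4925576853223 191.42127498501586
top [[ 0.1130442  -0.97199849  0.20600957  0.25463589]
 [-0.99358475 -0.1112583   0.02027132 -0.03546367]
 [ 0.00321658 -0.20697952 -0.97833999  1.6303231 ]
 [ 0.          0.          0.          1.        ]] 495.6388143339471 258.74300119912124 190.50337527439996
wrist [[ 7.38648352e-04  9.59936092e-01  2.80218045e-01 -7.74603664e-02]
 [-1.31195062e-04 -2.80218026e-01  9.59936373e-01 -1.57249421e-01]
 [ 9.99999719e-01 -7.45818644e-04 -8.10437079e-05 -5.04804995e-04]
 [ 0.00000000e+00  0.00000000e+00  0.00000000e+00  1.00000000e+00]] 270.19605336158634 255.09417640965515 185.73062095156598
```

View pics/scene0.png

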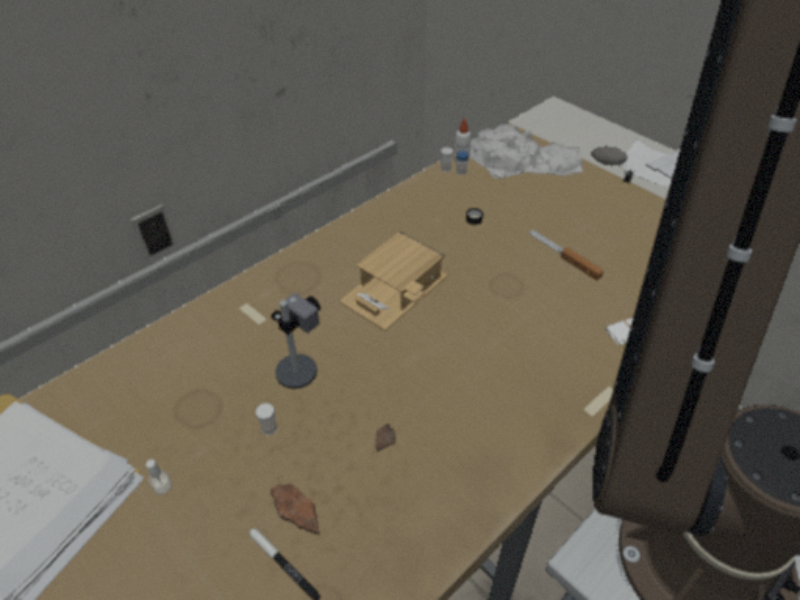

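View pics/top0.png

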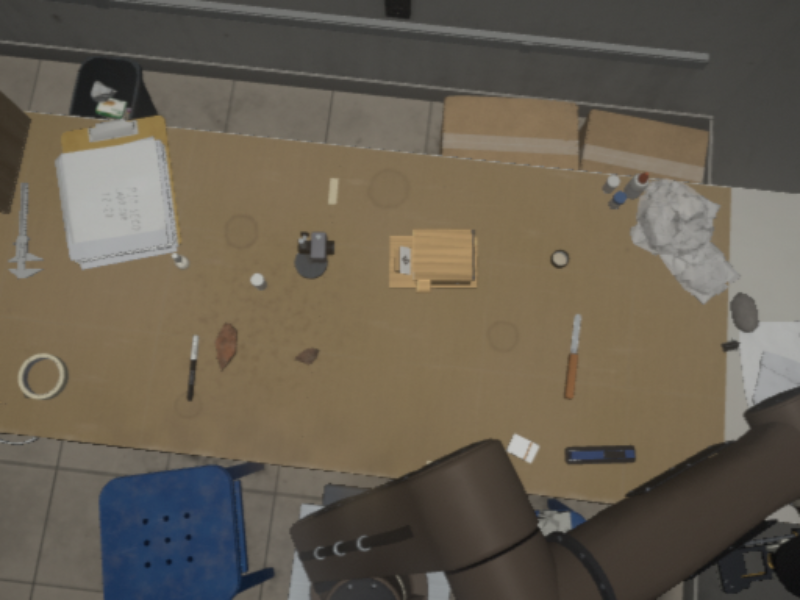

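View pics/wrist0.png

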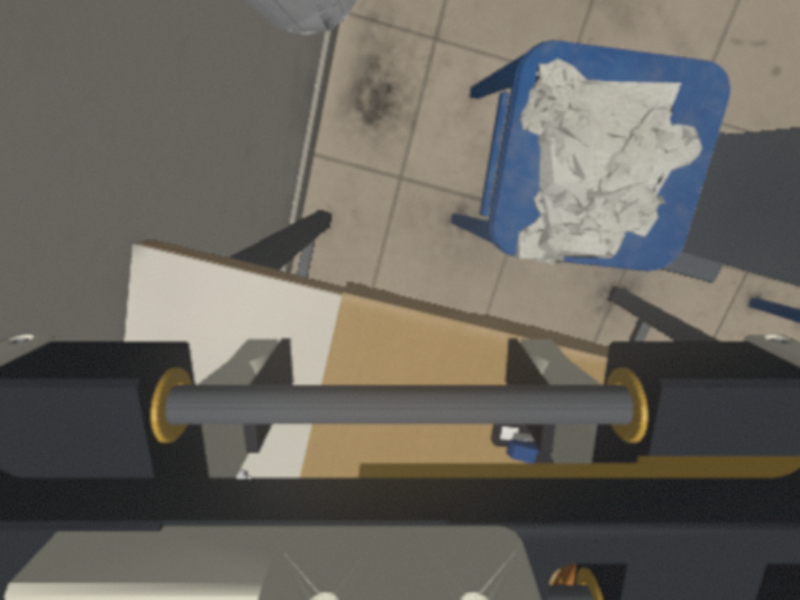

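```bash
cat > h.py <<'E'
import numpy as np, pickle, cv2
def cloud(f,T=None):
    T=f["cam_to_world"] if T is None else T
    z=f["z_map"].astype(float); v,u=np.mgrid[:z.shape[0],:z.shape[1]]
    P=np.stack([(u-f["cx"])/f["fx"]*z,(v-f["cy"])/f["fy"]*z,z],-1)
    W=P@T[:3,:3].T+T[:3,3]; W[z==0]=np.nan
    return W
E
python3 - <<'E'
from h import *
for n,regs in (("top",dict(knife=(345,195,385,260),stand=(245,140,310,190),cam=(185,140,220,185))),("scene",dict(knife=(330,140,395,185),stand=(210,145,290,215),cam=(170,180,215,255)))):
    s,f=pickle.load(open(n+".pkl","rb")); W=cloud(f); np.save(n+"_W.npy",W)
    for k,(a,b,c,d) in regs.items():
        im=f["pixels"][b:d,a:c,::-1]; cv2.imwrite(f"pics/{n}_{k}.png",cv2.resize(im,None,fx=9,fy=9,interpolation=cv2.INTER_CUBIC) if max(im.shape)<66 else cv2.resize(im,None,fx=7,fy=7,interpolation=cv2.INTER_CUBIC))
    if n=="top":
        # table height check
        print("table", np.nanmedian(W[180:200,320:335,2]), )
        a,b,c,d=regs["knife"]; Q=W[b:d,a:c].reshape(-1,3); m=Q[:,2]>0.006; Q=Q[m]; print(len(Q))
        print(np.round(Q[np.argsort(Q[:,0])][::6],3))
        z=W[140:190,245:310,2]; print(np.round(z[::3,::3]*1000).astype(int))
E
```

```text
table 0.0002406962332485163
435
[[ 0.403 -0.316  0.009]
 [ 0.413 -0.344  0.009]
 [ 0.417 -0.354  0.008]
 [ 0.423 -0.355  0.017]
 [ 0.424 -0.37   0.023]
 [ 0.427 -0.366  0.025]
 [ 0.429 -0.36   0.025]
 [ 0.433 -0.376  0.007]
 [ 0.435 -0.396  0.007]
 [ 0.437 -0.364  0.018]
 [ 0.44  -0.362  0.023]
 [ 0.442 -0.358  0.027]
 [ 0.443 -0.323  0.007]
 [ 0.444 -0.309  0.012]
 [ 0.446 -0.362  0.023]
 [ 0.447 -0.369  0.021]
 [ 0.451 -0.372  0.021]
 [ 0.453 -0.359  0.018]
 [ 0.456 -0.322  0.007]
 [ 0.458 -0.357  0.025]
 [ 0.46  -0.371  0.02 ]
 [ 0.462 -0.344  0.007]
 [ 0.464 -0.396  0.01 ]
 [ 0.466 -0.367  0.023]
 [ 0.468 -0.429  0.007]
 [ 0.47  -0.354  0.006]
 [ 0.472 -0.36   0.023]
 [ 0.473 -0.386  0.007]
 [ 0.477 -0.357  0.006]
 [ 0.479 -0.358  0.015]
 [ 0.481 -0.356  0.022]
 [ 0.484 -0.374  0.016]
 [ 0.486 -0.326  0.008]
 [ 0.489 -0.379  0.006]
 [ 0.491 -0.361  0.026]
 [ 0.495 -0.359  0.019]
 [ 0.497 -0.357  0.029]
 [ 0.499 -0.369  0.021]
 [ 0.502 -0.365  0.021]
 [ 0.506 -0.368  0.023]
 [ 0.509 -0.367  0.023]
 [ 0.511 -0.423  0.008]
 [ 0.513 -0.298  0.008]
 [ 0.516 -0.413  0.009]
 [ 0.521 -0.
[... 1566 characters left out ...]
8  68  60  66  62  66  63  73
   66  61   0  -1]
 [  2  -1   4  25  28  13   2  69  68  64  63  70  65  63  65  64  61  71
   67  62   1   2]
 [ -2   2  10  20  25   7   2  71  61  71  63  62  63  65  64  58  66  63
   61  61  -3   6]
 [ -2  -1   5   8  10   7   3  67  67  69  59  58  66  60  71  61  65  69
   65  70   0   2]
 [  0  -2   7   8  15   1   5  68  54  64  63  66  66  71  68  61  61  68
   64  66   4   1]
 [ -1   0  -2   4   7  11   7  48  62  67  48  15  12   9   6   8   7   5
    5  -2  -2   7]
 [  5  -1  -1  -2   4   1  -5  48  62  66  52  -5  -3   1  -7   2   6  -2
   -1   6   4   1]
 [  0  -1  -6   0   0   3   4   7   2  -1   4  -1  -2   0  -2  -2  -2   0
    0   0   2   2]]
```

```bash
cd pics; python3 -c "
import cv2,numpy as np
a=[cv2.resize(cv2.imread(f),(390,290)) for f in ('top_knife.png','top_stand.png','scene_stand.png','scene_cam.png')]
cv2.imwrite('m1.png',np.vstack([np.hstack(a[:2]),np.hstack(a[2:])]))"
```

```text
(no output)
```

View pics/m1.png

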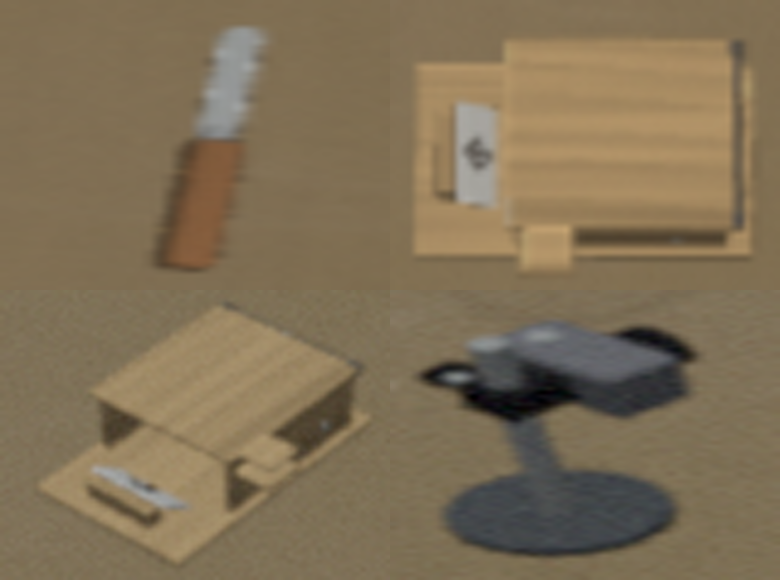

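```bash
cat >> h.py <<'E'
def onplane(f,uv,z,T=None):
    T=f["cam_to_world"] if T is None else T
    uv=np.asarray(uv,float).reshape(-1,2)
    d=np.c_[(uv[:,0]-f["cx"])/f["fx"],(uv[:,1]-f["cy"])/f["fy"],np.ones(len(uv))]@T[:3,:3].T
    return T[:3,3]+d*((z-T[2,3])/d[:,2])[:,None]
E
python3 - <<'E'
from h import *
s,f=pickle.load(open("top.pkl","rb")); W=np.load("top_W.npy")
im=f["pixels"].astype(int); hsv=cv2.cvtColor(f["pixels"],cv2.COLOR_RGB2HSV)
a,b,c,d=(345,195,385,260)
for nm,m,z in (("handle",(im[...,0]-im[...,2]>0)&(hsv[...,1]>140),0.022),("blade",(hsv[...,1]<70)&(im[...,2]>110),0.012)):
    mm=np.zeros_like(m);mm[b:d,a:c]=m[b:d,a:c]; vu=np.argwhere(mm); print(nm,len(vu))
    P=onplane(f,vu[:,::-1],z)[:,:2]; r=cv2.minAreaRect(P.astype(np.float32)*1000); print(r, P.mean(0)); 
    u,S,V=np.linalg.svd(P-P.mean(0)); print(np.degrees(np.arctan2(V[0,1],V[0,0])))
    q=(P-P.mean(0))@V[0]; print(q.min(),q.max())
# cover
mm=np.zeros(W.shape[:2],np.uint8); mm[145:182,262:305]=(W[145:182,262:305,2]>0.045)
mm=cv2.morphologyEx(mm,cv2.MORPH_OPEN,np.ones((7,7),np.uint8))
vu=np.argwhere(mm>0); P=onplane(f,vu[:,::-1],0.064)[:,:2]*1000
print(cv2.minAreaRect(P.astype(np.float32)), cv2.boxPoints(cv2.minAreaRect(P.astype(np.float32))))
print("z",np.nanmean(W[mm>0][:,2]))
e=[(u,v) for u in range(262,280) for v in range(180,190) if W[v,u,2]>0.052]; print("ear",onplane(f,e,0.0645).mean(0),len(e))
# camera
for n in ("top","scene"):
    W=np.load(n+"_W.npy"); g=(W[...,2]>0.06)&(W[...,0]>.45)&(W[...,1]>.05)&(W[...,1]<.3); Q=W[g]; print(n,len(Q),Q.mean(0),np.percentile(Q,[1,5,25,50,75,95,99],axis=0).round(3))
E
```

```text
handle 0
((0.0, 0.0), (0.0, 0.0), 0.0) [nan nan]
0.0<stdin>:7: RuntimeWarning: Mean of empty slice.
  ret = um.true_divide(
<stdin>:8: RuntimeWarning: Mean of empty slice.
<stdin>:9: RuntimeWarning: Mean of empty slice.
Traceback (most recent call last):
ValueError: zero-size array to reduction operation minimum which has no identity
```

```bash
cat > a.py <<'E'
from h import *
s,f=pickle.load(open("top.pkl","rb")); W=np.load("top_W.npy")
im=f["pixels"].astype(int); hsv=cv2.cvtColor(f["pixels"],cv2.COLOR_RGB2HSV)
print(im[240,365],im[210,368],im[230,380],hsv[240,365],hsv[210,368],hsv[230,380])
a,b,c,d=(345,195,385,260)
for nm,m,z in (("handle",(im[...,0]-im[...,1]>32),0.022),("blade",(hsv[...,1]<70)&(im[...,2]>90),0.012)):
    mm=np.zeros_like(m);mm[b:d,a:c]=m[b:d,a:c]; vu=np.argwhere(mm); print(nm,len(vu))
    if len(vu)<3: continue
    P=onplane(f,vu[:,::-1],z)[:,:2]; r=cv2.minAreaRect(P.astype(np.float32)*1000); print(r, P.mean(0)); 
    u,S,V=np.linalg.svd(P-P.mean(0)); print(np.degrees(np.arctan2(V[0,1],V[0,0])))
    q=(P-P.mean(0))@V[0]; print(q.min(),q.max())
mm=np.zeros(W.shape[:2],np.uint8); mm[145:182,262:305]=(W[145:182,262:305,2]>0.045)
mm=cv2.morphologyEx(mm,cv2.MORPH_OPEN,np.ones((7,7),np.uint8))
vu=np.argwhere(mm>0); P=onplane(f,vu[:,::-1],0.064)[:,:2]*1000
r=cv2.minAreaRect(P.astype(np.float32)); print(r,cv2.boxPoints(r))
print("z",np.nanmean(W[mm>0][:,2]))
e=[(u,v) for u in range(262,280) for v in range(180,190) if W[v,u,2]>0.052]; print("ear",onplane(f,e,0.0645).mean(0),len(e))
for n in ("top","scene"):
    W=np.load(n+"_W.npy"); g=(W[...,2]>0.06)&(W[...,0]>.45)&(W[...,1]>.05)&(W[...,1]<.3); Q=W[g]; print(n,len(Q),Q.mean(0),np.percentile(Q,[1,5,25,50,75,95,99],axis=0).round(3))
E
python3 a.py
```

```text
[130  92  61] [148 151 149] [128 110  83] [ 13 135 130] [ 70   5 151] [ 18  90 128]
handle 108
((468.25323486328125, -365.8006896972656), (12.667500495910645, 89.40254974365234), 87.2279281616211) [ 0.46792951 -0.36592488]
177.447790983163
-0.04500827675150664 0.044383614051422014
blade 133
((561.09521484375, -370.5744323730469), (17.31773567199707, 83.13362884521484), 87.22382354736328) [ 0.56118612 -0.37055319]
177.04063985345738
-0.041490333352439804 0.04167567578937448
((682.0180053710938, -73.19100952148438), (114.85840606689453, 127.4898681640625), 6.5470733642578125) [[ 617.6951    -16.409834]
 [ 632.2315   -143.06828 ]
 [ 746.3409   -129.97218 ]
 [ 731.8045     -3.313736]]
z 0.0644454011810315
ear [ 0.61337745 -0.0380534   0.0645    ] 56
top 349 [0.65304763 0.18364869 0.14088239] [[0.627 0.149 0.071]
 [0.628 0.154 0.121]
 [0.642 0.169 0.136]
 [0.651 0.182 0.143]
 [0.665 0.201 0.147]
 [0.679 0.213 0.155]
 [0.682 0.218 0.177]]
scene 8218 [1.37820467 0.17810082 0.22688988] [[0.628 0.053 0.064]
 [0.649 0.066 0.081]
 [1.437 0.125 0.144]
 [1.439 0.183 0.226]
 [1.441 0.23  0.308]
 [1.445 0.282 0.377]
 [1.447 0.296 0.399]]
```

```bash
cat > plan.py <<'E'
import sys, numpy as np
from scipy.spatial.transform import Rotation as R
def plan(pos,rpy,n=None,smax=33,amax=6.5):
    from station import arm
    s=arm.get_state(); p=np.array(s["eef_pos"]); r=R.from_euler("xyz",s["ee_rot"])
    print("t",round(s["t"],2),"now",np.round(p*1000,1),np.round(np.degrees(s["ee_rot"]),2),"F",np.round(s["force"],2),"w",round(s["width"]*1000,1))
    rt=R.from_euler("xyz",np.radians(rpy)); pt=np.array(pos)/1000
    rv=(r.inv()*rt).as_rotvec(degrees=True); d=pt-p
    k=int(max(np.ceil(np.linalg.norm(d)*1000/smax),np.ceil(np.linalg.norm(rv)/amax),1)); k=max(k,n or 1)
    cur=r; 
    print("rows",k,"rot/row",np.round(rv/k,2))
    for i in range(k):
        print(np.round(cur.inv().apply(d/k)*1000,1)); cur=cur*R.from_rotvec(rv/k,degrees=True)
if __name__=="__main__":
    a=list(map(float,sys.argv[1:])); plan(a[:3],a[3:6],int(a[6]) if len(a)>6 else None)
E
python3 plan.py 475 -366 180 -90 0 -2.8
```

```text
t 0.15 now [ 170.  -652.8  225.8] [-8.993e+01  1.000e-02  1.460e+01] F [ 0.14 -0.19 -0.19] w 88.1
rows 13 rot/row [-0.01  1.34 -0.  ]
[28.3  3.5 15.4]
[27.9  3.5 16.1]
[27.5  3.5 16.7]
[27.1  3.5 17.4]
[26.7  3.5 18. ]
[26.3  3.5 18.6]
[25.8  3.5 19.2]
[25.4  3.5 19.8]
[24.9  3.5 20.4]
[24.4  3.5 21. ]
[23.9  3.5 21.6]
[23.4  3.5 22.1]
[22.9  3.5 22.7]
```

Emit:
move_arm --deltas '[{"dp": [28.3,3.5,15.4],"rotation": [0,1.34,0]},{"dp": [27.9,3.5,16.1],"rotation": [0,1.34,0]},{"dp": [27.5,3.5,16.7],"rotation": [0,1.34,0]},{"dp": [27.1,3.5,17.4],"rotation": [0,1.34,0]},{"dp": [26.7,3.5,18],"rotation": [0,1.34,0]}]' --jaw 0 --squeeze 60

```text
t: 0.57
eef_pos: [0.2861, -0.5424, 0.2053]
ee_rot: [-1.567, 0.003, 0.124]
force: [0.0, -0.5, 0.4]
width: 0.0879
```

Emit:
move_arm --deltas '[{"dp": [26.3,3.5,18.6],"rotation": [0,1.34,0]},{"dp": [25.8,3.5,19.2],"rotation": [0,1.34,0]},{"dp": [25.4,3.5,19.8],"rotation": [0,1.34,0]},{"dp": [24.9,3.5,20.4],"rotation": [0,1.34,0]},{"dp": [24.4,3.5,21],"rotation": [0,1.34,0]}]'

```text
t: 0.98
eef_pos: [0.4092, -0.4273, 0.1861]
ee_rot: [-1.566, 0.004, 0.0]
force: [-0.0, -0.2, -0.0]
width: 0.0877
```

```bash
python3 plan.py 475 -366 180 -90 0 -2.8
```

```text
t 0.98 now [ 409.2 -427.3  186.1] [-89.75   0.24   0.  ] F [-0.02 -0.24 -0.02] w 87.7
rows 3 rot/row [-0.08  0.93 -0.08]
[21.9  2.  20.4]
[21.6  2.  20.8]
[21.2  2.  21.1]
```

Emit:
move_arm --deltas '[{"dp": [21.9,2,20.4],"rotation": [-0.08,0.93,-0.08]},{"dp": [21.6,2,20.8],"rotation": [-0.08,0.93,-0.08]},{"dp": [21.2,2,21.1],"rotation": [-0.08,0.93,-0.08]},{"dp": [0,0,0]}]'

```text
$.deltas[3]: bad value
```

```bash
python3 - <<'E'
from station import arm
import cv2, pickle
s=arm.get_state(); print(s["eef_pos"],s["ee_rot"],s["qd"])
f=arm.grab_frame("wrist"); pickle.dump((s,f),open("wrist1.pkl","wb"))
cv2.imwrite("pics/wrist1.png",cv2.resize(f["pixels"][:,:,::-1],(800,600)))
E
```

```text
[ 0.40923037 -0.42733464  0.18608806] [-1.56643412e+00  4.12818023e-03  7.16373341e-05] [ 0.68200174  0.03408008 -0.06300662 -0.00271348  0.09562375 -0.96911791]
```

View pics/wrist1.png

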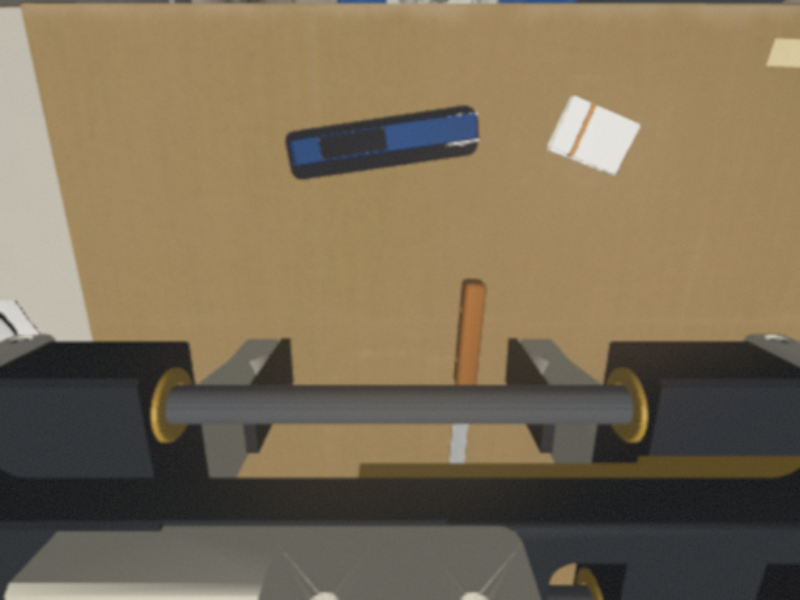

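Emit:
move_arm --deltas '[{"dp": [21.9,2,20.4],"rotation": [-0.08,0.93,-0.08]},{"dp": [21.6,2,20.8],"rotation": [-0.08,0.93,-0.08]},{"dp": [21.2,2,21.1],"rotation": [-0.08,0.93,-0.08]},{"dp": [0,0,0],"rotation": [0,0,0]}]'

```text
t: 1.37
eef_pos: [0.4821, -0.3581, 0.1779]
ee_rot: [-1.569, 0.001, -0.049]
force: [0.5, -1.3, 0.0]
width: 0.0878
```

```bash
cat > shot.py <<'E'
import sys
from station import arm
import cv2, pickle
def shot(cam,name,crop=None,sc=None):
    s=arm.get_state(); f=arm.grab_frame(cam); pickle.dump((s,f),open(name+".pkl","wb"))
    im=f["pixels"][:,:,::-1]
    if crop: a,b,c,d=crop; im=im[b:d,a:c]; k=min(800/im.shape[1],600/im.shape[0]); im=cv2.resize(im,None,fx=k,fy=k,interpolation=cv2.INTER_CUBIC)
    else: im=cv2.resize(im,(800,600))
    cv2.imwrite("pics/"+name+".png",im); return s,f
if __name__=="__main__":
    s,f=shot(sys.argv[1],sys.argv[2],list(map(int,sys.argv[3:7])) if len(sys.argv)>3 else None)
    print(s["t"],s["eef_pos"].round(4),s["ee_rot"].round(4))
E
python3 shot.py wrist wrist2; python3 - <<'E'
from h import *
from scipy.spatial.transform import Rotation as R
s,f=pickle.load(open("wrist2.pkl","rb"))
T=np.eye(4);T[:3,:3]=R.from_euler("xyz",s["ee_rot"]).as_matrix();T[:3,3]=s["eef_pos"];T=T@f["mount"]
im=f["pixels"].astype(int); m=(im[...,0]-im[...,1]>45); m[:170]&=True; m[245:]=0; m[:100]=0;m[:,:200]=0;m[:,380:]=0
vu=np.argwhere(m); print(len(vu),vu.min(0),vu.max(0))
for v in range(vu[:,0].min(),vu[:,0].max(),6):
    u=vu[vu[:,0]==v][:,1]; 
    if len(u): print(v,u.min(),u.max(),onplane(f,[(u.min()-.5,v),(u.max()+.5,v)],0.022,T)[:,:2].round(4).tolist())
E
```

```text
1.3667 [ 0.4821 -0.3581  0.1779] [-1.5691e+00  6.0000e-04 -4.9200e-02]
897 [123 240] [198 252]
123 241 249 [[0.4215, -0.3723], [0.422, -0.3622]]
129 240 252 [[0.428, -0.3739], [0.4288, -0.3591]]
135 240 252 [[0.4348, -0.3743], [0.4355, -0.3595]]
141 240 252 [[0.4416, -0.3748], [0.4423, -0.3598]]
147 241 252 [[0.4485, -0.3741], [0.4492, -0.3602]]
153 241 252 [[0.4555, -0.3745], [0.4562, -0.3606]]
159 241 252 [[0.4626, -0.375], [0.4633, -0.3609]]
165 241 252 [[0.4697, -0.3755], [0.4705, -0.3613]]
171 241 251 [[0.477, -0.3759], [0.4777, -0.3629]]
177 241 251 [[0.4843, -0.3764], [0.485, -0.3633]]
183 241 251 [[0.4918, -0.3769], [0.4924, -0.3637]]
189 242 252 [[0.4994, -0.3762], [0.5, -0.3629]]
195 242 251 [[0.507, -0.3767], [0.5076, -0.3645]]
```

View pics/wrist2.png

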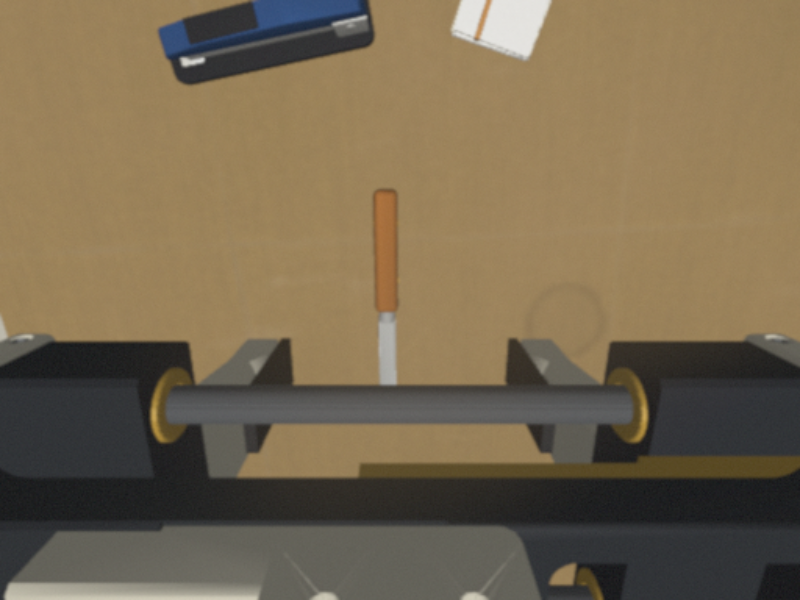

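```bash
python3 plan.py 479 -368 30 -90 0 -2.9
```

```text
t 1.42 now [ 480.8 -359.   178. ] [-8.99e+01  8.00e-02 -2.76e+00] F [ 0.04 -0.16 -0.22] w 87.6
rows 5 rot/row [-0.02  0.03 -0.02]
[-0.2 29.6 -1.9]
[-0.2 29.6 -1.9]
[-0.2 29.6 -1.9]
[-0.2 29.6 -1.8]
[-0.3 29.6 -1.8]
```

Emit:
move_arm --deltas '[{"dp": [-0.2,29.6,-1.9],"rotation": [-0.02,0.03,-0.02]},{"dp": [-0.2,29.6,-1.9],"rotation": [-0.02,0.03,-0.02]},{"dp": [-0.2,29.6,-1.9],"rotation": [-0.02,0.03,-0.02]},{"dp": [-0.2,29.6,-1.9],"rotation": [-0.02,0.03,-0.02]},{"dp": [-0.2,22,-1.9],"rotation": [-0.02,0.03,-0.02]}]'

```text
t: 1.83
eef_pos: [0.4831, -0.3715, 0.04]
ee_rot: [-1.576, -0.013, -0.046]
force: [-0.3, 0.1, 0.1]
width: 0.0877
```

Emit:
move_arm --deltas '[{"dp": [0,0,0],"rotation": [0,0,0]},{"dp": [0,0,0],"rotation": [0,0,0]}]'

```text
t: 2.0
eef_pos: [0.4787, -0.3715, 0.0349]
ee_rot: [-1.573, -0.004, -0.048]
force: [-0.5, 0.0, 0.6]
width: 0.0872
```

```bash
python3 plan.py 479 -368 6 -90 0 -2.9
```

```text
t 2.0 now [ 478.7 -371.5   34.9] [-90.13  -0.23  -2.77] F [-0.47  0.02  0.6 ] w 87.2
rows 1 rot/row [0.13 0.13 0.23]
[ 0.  28.9  3.5]
```

Emit:
move_arm --deltas '[{"dp": [0,10,1.2],"rotation": [0.13,0.1,0.2]},{"dp": [0,10,1.2],"rotation": [0,0,0]},{"dp": [0,8,1.2],"rotation": [0,0,0]},{"dp": [0,0,0],"rotation": [0,0,0]},{"dp": [0,0,0],"rotation": [0,0,0]}]'

```text
t: 2.42
eef_pos: [0.4809, -0.3694, 0.009]
ee_rot: [-1.573, -0.006, -0.051]
force: [0.0, 0.6, 0.1]
width: 0.0876
```

```bash
python3 plan.py 479 -368 5 -90 0 -2.9
```

```text
t 2.42 now [ 480.9 -369.4    9. ] [-90.12  -0.33  -2.9 ] F [0.02 0.61 0.07] w 87.6
rows 1 rot/row [0.12 0.   0.33]
[-1.9  4.   1.3]
```

Emit:
move_arm --deltas '[{"dp": [-1.9,3.5,1.3],"rotation": [0.12,0,0.33]},{"dp": [0,0,0],"rotation": [0,0,0.2]}]'

```text
t: 2.58
eef_pos: [0.4794, -0.3679, 0.0062]
ee_rot: [-1.571, 0.003, -0.05]
force: [-0.2, 0.4, 0.1]
width: 0.0874
```

Emit:
move_arm --deltas '[{"dp": [0,0,0],"rotation": [0,0,0]},{"dp": [0,0,0],"rotation": [0,0,0]},{"dp": [0,0,0],"rotation": [0,0,0]},{"dp": [0,0,0],"rotation": [0,0,0]},{"dp": [0,0,0],"rotation": [0,0,0]}]' --jaw 255 --squeeze 25

```text
t: 3.0
eef_pos: [0.4806, -0.3681, 0.0075]
ee_rot: [-1.572, 0.001, -0.049]
force: [1.3, -1.4, 0.2]
width: 0.06
```

Emit:
move_arm --deltas '[{"dp": [0,0,0],"rotation": [0,0,0]},{"dp": [0,0,0],"rotation": [0,0,0]},{"dp": [0,0,0],"rotation": [0,0,0]}]'

```text
t: 3.25
eef_pos: [0.4806, -0.3682, 0.0077]
ee_rot: [-1.572, 0.001, -0.049]
force: [0.5, -0.7, 0.8]
width: 0.0398
```

Emit:
move_arm --deltas '[{"dp": [0,3.5,0],"rotation": [0,0,0]},{"dp": [0,0,0],"rotation": [0,0,0]},{"dp": [0,0,0],"rotation": [0,0,0]},{"dp": [0,0,0],"rotation": [0,0,0]},{"dp": [0,0,0],"rotation": [0,0,0]}]'

```text
t: 3.67
eef_pos: [0.4806, -0.3682, 0.0037]
ee_rot: [-1.572, 0.001, -0.049]
force: [0.1, 0.4, 1.0]
width: 0.018
```

Emit:
move_arm --deltas '[{"dp": [0,0,0],"rotation": [0,0,0]},{"dp": [0,0,0],"rotation": [0,0,0]},{"dp": [0,0,0],"rotation": [0,0,0]}]' --squeeze 60

```text
t: 3.92
eef_pos: [0.4806, -0.3682, 0.0038]
ee_rot: [-1.572, 0.001, -0.049]
force: [1.1, -0.3, -0.4]
width: 0.0173
```

Emit:
move_arm --deltas '[{"dp": [0,-12,0],"rotation": [0,0,0]},{"dp": [0,-25,0],"rotation": [0,0,0]},{"dp": [0,-25,0],"rotation": [0,0,0]},{"dp": [0,-25,0],"rotation": [0,0,0]},{"dp": [0,-15,0],"rotation": [0,0,0]}]'

```text
t: 4.33
eef_pos: [0.4767, -0.3664, 0.1035]
ee_rot: [-1.567, 0.012, -0.051]
force: [-0.1, 0.2, -0.9]
width: 0.0172
```

```bash
python3 - <<'E'
import numpy as np
a=np.radians(6.5);x=np.array([np.cos(a),np.sin(a)]);y=np.array([-x[1],x[0]])
h=np.array([689,-135.3]); print("ear",h-68*x+102.5*y,"tipstart",h-100*x+103*y,"tcp",h-220*x+103*y)
E
python3 plan.py 457 -58 110 -90 0 6.5
```

```text
ear [609.8337844  -41.15670333] tipstart [577.98288341 -44.28242024] tcp [458.75426073 -57.86680589]
t 4.33 now [ 476.7 -366.4  103.5] [-89.81   0.7   -2.91] F [-0.14  0.17 -0.93] w 17.2
rows 10 rot/row [-0.02 -0.94 -0.07]
[-3.5 -0.5 30.7]
[-3.  -0.5 30.8]
[-2.5 -0.5 30.8]
[-2.  -0.6 30.8]
[-1.5 -0.6 30.9]
[-1.  -0.6 30.9]
[-0.5 -0.6 30.9]
[ 0.  -0.6 30.9]
[ 0.5 -0.6 30.9]
[ 1.  -0.6 30.9]
```

Emit:
move_arm --deltas '[{"dp": [-3.5,-0.5,28],"rotation": [0,-0.94,-0.07]},{"dp": [-3,-0.5,30.8],"rotation": [0,-0.94,-0.07]},{"dp": [-2.5,-0.5,30.8],"rotation": [0,-0.94,-0.07]},{"dp": [-2,-0.5,30.8],"rotation": [0,-0.94,-0.07]},{"dp": [-1.5,-0.5,30.8],"rotation": [0,-0.94,-0.07]}]'

```text
t: 4.75
eef_pos: [0.469, -0.216, 0.1107]
ee_rot: [-1.571, -0.002, 0.027]
force: [1.1, 0.3, -0.6]
width: 0.0176
```

Emit:
move_arm --deltas '[{"dp": [-1,-0.5,30.8],"rotation": [0,-0.94,-0.07]},{"dp": [-0.5,-0.5,30.8],"rotation": [0,-0.94,-0.07]},{"dp": [0,-0.5,30.8],"rotation": [0,-0.94,-0.07]},{"dp": [0.5,-0.5,24],"rotation": [0,-0.94,-0.07]},{"dp": [0,0,0],"rotation": [0,0,0]}]'

```text
t: 5.17
eef_pos: [0.4598, -0.091, 0.1133]
ee_rot: [-1.57, -0.009, 0.098]
force: [0.2, 0.2, 0.1]
width: 0.0175
```

```bash
python3 plan.py 457 -58 110 -90 0 6.5;  python3 shot.py top top1 200 120 340 225; python3 shot.py scene scene1 170 120 330 240
```

```text
t 5.17 now [459.8 -91.  113.3] [-89.94  -0.54   5.63] F [0.19 0.21 0.07] w 17.5
rows 2 rot/row [-0.03 -0.43  0.27]
[ 0.2  1.7 16.6]
[ 0.3  1.6 16.6]
5.1667 [ 0.4598 -0.091   0.1133] [-1.5697 -0.0095  0.0983]
5.2167 [ 0.4599 -0.092   0.1132] [-1.5699 -0.0093  0.0981]
```

View pics/top1.png

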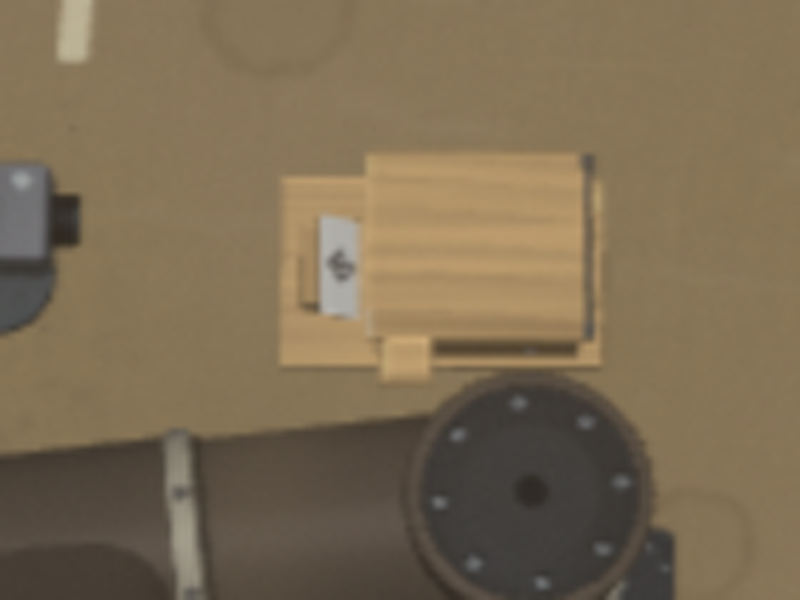

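View pics/scene1.png

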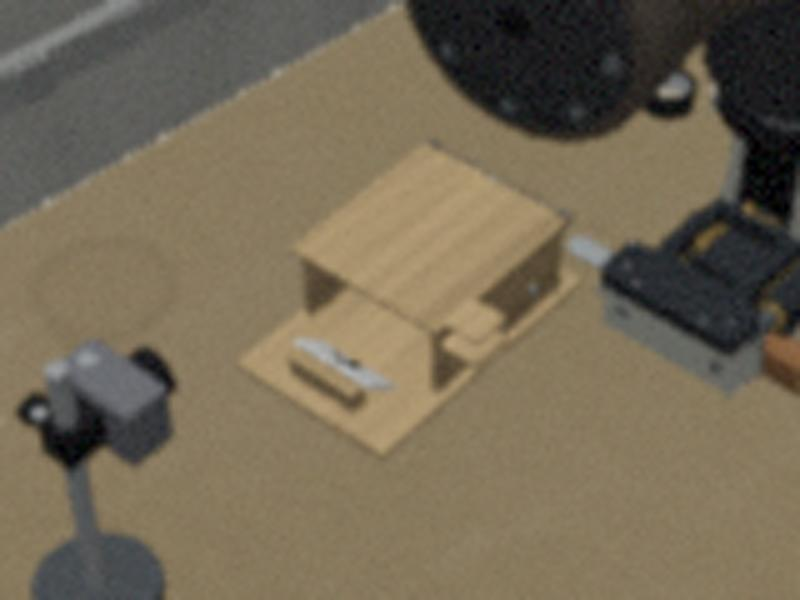

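```bash
cat >> h.py <<'E'
def proj(f,P,T=None):
    T=f["cam_to_world"] if T is None else T
    c=(np.asarray(P,float).reshape(-1,3)-T[:3,3])@T[:3,:3]
    return np.c_[c[:,0]/c[:,2]*f["fx"]+f["cx"],c[:,1]/c[:,2]*f["fy"]+f["cy"]]
H=np.array([0.689,-0.1353,0.060]); YAW=np.radians(6.5)
def standR(yaw=None):
    a=YAW if yaw is None else yaw
    return np.array([[np.cos(a),-np.sin(a),0],[np.sin(a),np.cos(a),0],[0,0,1]])
def st(P,h=H,yaw=None): return h+np.asarray(P,float).reshape(-1,3)/1000@standR(yaw).T
E
cat > ov.py <<'E'
from h import *
from scipy.spatial.transform import Rotation as R
s,f=pickle.load(open("scene1.pkl","rb"))
Rt=R.from_euler("xyz",s["ee_rot"]).as_matrix(); p=s["eef_pos"]
tool=lambda v: p+Rt@(np.array(v)/1000)
k=5; a,b,c,d=170,120,330,240
im=cv2.resize(f["pixels"][b:d,a:c,::-1],None,fx=k,fy=k,interpolation=cv2.INTER_CUBIC)
def dot(P,col):
    for q in proj(f,P): cv2.circle(im,(int((q[0]-a+.5)*k),int((q[1]-b+.5)*k)),2,col,-1)
dot(tool((120,-7.2,0)),(0,0,255)); dot(tool((113,-7.2,7)),(0,0,255)); dot(tool((113,-7.2,-7)),(0,0,255));dot(tool((60,-7.2,7)),(0,255,255))
cov=[(x,y,4.5) for x in(-56,56) for y in(0,125)]; dot(st(cov),(0,255,0))
ear=[(x,y,4.5) for x in(-79,-56) for y in(89.5,115.5)]; dot(st(ear),(255,0,0))
led=[(x,y,-12) for x in(-79,) for y in(89.5,115.5)]; dot(st(led),(255,0,255))
base=[(-58,-35,-54),(-58,155,-54)];dot(st(base),(255,255,0))
dot(st((0,140,-44.5)),(255,255,255))
cv2.imwrite("pics/ov1.png",im)
E
python3 ov.py
```

```text
(no output)
```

View pics/ov1.png

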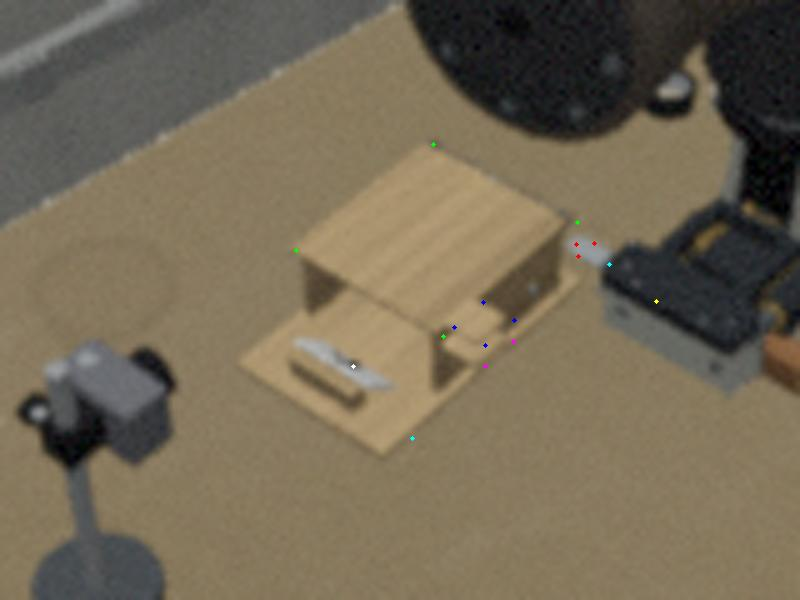

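```bash
cat > fit.py <<'E'
from h import *
from scipy.optimize import least_squares
M={"far_free":(56,125,4.5),"far_h":(56,0,4.5),"near_h":(-56,0,4.5),"near_free":(-56,125,4.5),"e1":(-79,115.5,4.5),"e2":(-79,89.5,4.5),"b1":(-58,155,-54),"b2":(58,155,-54),"b3":(-58,-35,-54)}
sc={"far_free":(297,248),"far_h":(430,142),"near_h":(567,213),"near_free":(435,330),"e1":(474,342),"e2":(504,320),"b1":(382,455),"b2":(238,361),"b3":(582,278)}
tp={"far_free":(365,152),"near_free":(367,338),"e1":(380,381),"e2":(432,380),"b1":(280,366),"b2":(281,177),"b3":(601,365)}
fs=pickle.load(open("scene1.pkl","rb"))[1]; ft=pickle.load(open("top1.pkl","rb"))[1]
def obs(d,a,b,k): return {n:np.array((u/k+a-.5,v/k+b-.5)) for n,(u,v) in d.items()}
S=obs(sc,170,120,5); Tp=obs(tp,200,120,800/140)
def res(p,sets):
    h=np.array([p[0],p[1],.06]); r=[]
    for f,o in sets:
        for n in o: r.append((proj(f,st(M[n],h,p[2]))[0]-o[n])*1000/f["fx"]*1.0)
    return np.array(r)
for nm,sets in (("scene",[(fs,S)]),("top",[(ft,Tp)]),("both",[(fs,S),(ft,Tp)])):
    o=least_squares(lambda p:res(p,sets).ravel(),[.689,-.135,.11],loss="soft_l1")
    print(nm,o.x.round(4),np.degrees(o.x[2]).round(2)); print(res(o.x,sets).round(1).tolist())
E
python3 fit.py
```

```text
scene [ 0.6939 -0.132   0.1077] 6.17
[[-5.1, 0.1], [-2.8, 0.6], [0.1, 3.9], [-1.5, 2.3], [0.1, 1.1], [-0.4, -0.3], [9.3, -8.9], [8.2, -7.9], [8.6, -6.9]]
top [ 0.6943 -0.1294  0.1212] 6.95
[[-1.7, -0.3], [-1.7, 0.8], [-0.2, -0.4], [-2.4, -0.2], [10.6, 0.3], [9.8, 0.1], [11.3, -0.1]]
both [ 0.694  -0.1309  0.1152] 6.6
[[-5.5, 1.0], [-3.7, 1.2], [-0.3, 4.1], [-1.4, 2.9], [0.2, 1.6], [-0.4, 0.1], [9.5, -8.2], [7.9, -6.9], [8.0, -6.8], [-0.6, -0.5], [-1.0, 0.7], [0.4, -0.6], [-1.8, -0.2], [11.3, 0.0], [10.9, -0.2], [12.0, 0.2]]
```

```bash
sed -i 's/for n in o: r.append((proj(f,st(M\[n\],h,p\[2\]))/for n in o: r.append((proj(f,st(np.array(M[n])+(np.array([0,p[3],0]) if n[0]=="b" else 0),h,p[2]))/; s/\[.689,-.135,.11\]/[.689,-.135,.11,10]/' fit.py; python3 fit.py
```

```text
scene [ 0.694  -0.1342  0.1081 19.6016] 6.19
[[-3.8, -0.8], [-1.7, -0.2], [1.3, 3.0], [-0.1, 1.4], [1.4, 0.1], [0.9, -1.3], [-0.1, -0.5], [-1.4, -0.2], [0.6, 0.1]]
top [ 0.6941 -0.1321  0.1161 20.2796] 6.65
[[0.2, -0.4], [-0.2, 0.8], [1.2, -0.5], [-1.0, -0.2], [-0.1, 0.2], [-0.4, -0.1], [0.6, 0.3]]
both [ 0.694  -0.1332  0.1119 19.8589] 6.41
[[-4.2, -0.1], [-2.3, 0.3], [0.9, 3.3], [-0.3, 1.9], [1.3, 0.6], [0.7, -0.8], [-0.3, 0.2], [-1.9, 0.6], [0.1, 0.5], [1.0, -0.6], [0.3, 0.6], [1.7, -0.6], [-0.5, -0.3], [0.6, -0.1], [0.7, -0.4], [1.4, 0.5]]
```

```bash
sed -i 's/^H=.*/H=np.array([0.694,-0.1332,0.060]); YAW=np.radians(6.4)/' h.py; python3 - <<'E'
from h import *
_,f=pickle.load(open("top.pkl","rb")); _,g=pickle.load(open("scene1.pkl","rb"))
A=cv2.resize(f["pixels"][140:185,180:225,::-1],(400,400),interpolation=cv2.INTER_CUBIC); B=cv2.resize(g["pixels"][180:225,168:213,::-1],(400,400),interpolation=cv2.INTER_CUBIC)
cv2.imwrite("pics/cam.png",np.hstack([A,B]))
W=np.load("top_W.npy"); print((W[142:184:2,184:222:2,2]*1000).round().astype(int))
W=cloud(g); print((W[182:232:2,168:212:2,2]*1000).round().astype(int))
E
```

```text
[[ -1  -1   1  -5   2   4   4  -4   1  -5   4  -8   1  -6   4  -4   3  -8
    4]
 [  2  -6  -2   0   2  -4  -8   0  -7  -1   1  -6   0  -3   4   3   7   7
    0]
 [  5  -5   3   5   3   5   3   1   5   1   5  -2  -6  -3   6  -3  -3   1
   -2]
 [  1   0  -4   3   4 139   0  -1 147 146 146 146  -8  -1  -7   5   8   9
    1]
 [  7   6   0   6 130 135 132  -1 151 146 149 151 142   5  -1  -1   3  -6
   -6]
 [ -3  -4   1   1 180 128   3   1 142 150 151 144 143   2   3   6  -1  -4
   -2]
 [  6   1  -4   2 175 172 141 141 152 151 146 144 144 135 137  -5   9   8
    3]
 [  1  -1  -3   3 167 166 142 144 148 147 145 148 143 140 147   1  -3  -2
    1]
 [  8  -3  -2  -1 139 137 141 132 146 147 144 148 146 147 141   5  -2   3
    3]
 [  1   0  11   0 143 141 137 140 152 144 148 138 144 141 140   1  -1  -2
    0]
 [  4   2  -7   7   1  94 119 145 143 143 148 147 140 131 133   1  -3  -2
   -3]
 [  2  -8  -3  10   9  10  71 139 143 145 149 143 129   6   3   2  -1  -2
   -1]
 [ -7   4  11   9  12  12  38  42 134 132 131 132 121   2   5  -2  -3   4
   -4]
 [  4   6  16  10  18  13  13  26  15   6   9  
[... 11937 characters left out ...]
    13
                    10                    0                    3
                     3                    0                    4
                     1]
 [                   0                    4                    1
                     3                    4                    2
                    11                   14                   10
                    41                   45                   38
                    11                   11                   12
                    13                   12                    2
                    -1                    1                    2
                     1]]<stdin>:6: RuntimeWarning: invalid value encountered in cast
```

View pics/cam.png

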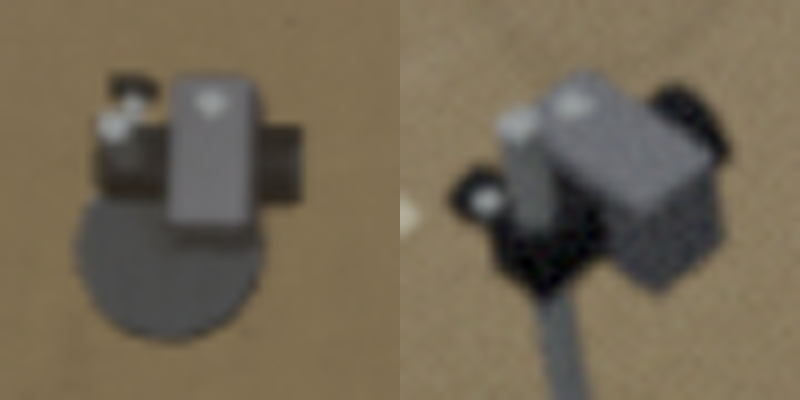

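```bash
python3 - <<'E'
from h import *
for x in (-222,-218,-185,-182): print(x,(st((x,102.5,0))*1000).round(1))
E
python3 plan.py 465 -55.5 75 -90 0 6.4
```

```text
-222 [[462.  -56.1  60. ]]
-218 [[465.9 -55.6  60. ]]
-185 [[498.7 -52.   60. ]]
-182 [[501.7 -51.6  60. ]]
t 5.27 now [460.  -93.  113.1] [-89.96  -0.51   5.57] F [-0.98 -0.8  -1.  ] w 17.5
rows 2 rot/row [-0.02 -0.42  0.25]
[ 4.1 19.1 18.4]
[ 4.3 19.1 18.4]
```

Emit:
move_arm --deltas '[{"dp": [2,6,13],"rotation": [0,-0.28,0.17]},{"dp": [2,12,12.3],"rotation": [0,-0.28,0.17]},{"dp": [1,14,11.5],"rotation": [0,-0.28,0.17]},{"dp": [0,0,0],"rotation": [0,0,0]},{"dp": [0,0,0],"rotation": [0,0,0]}]'

```text
t: 5.68
eef_pos: [0.4625, -0.058, 0.0807]
ee_rot: [-1.571, -0.001, 0.108]
force: [0.5, -0.1, -0.5]
width: 0.0175
```

```bash
python3 plan.py 464 -55.8 47 -90 0 6.4
```

```text
t 5.68 now [462.5 -58.   80.7] [-8.999e+01 -6.000e-02  6.190e+00] F [ 0.54 -0.11 -0.45] w 17.5
rows 2 rot/row [-0.   -0.1   0.03]
[ 0.8 16.9  1. ]
[ 0.9 16.9  1. ]
```

Emit:
move_arm --deltas '[{"dp": [0.8,12,0.8],"rotation": [0,-0.1,0.03]},{"dp": [0.5,12,0.8],"rotation": [0,-0.1,0.03]},{"dp": [0.5,9.7,0.6],"rotation": [0,0,0]},{"dp": [0,0,0],"rotation": [0,0,0]},{"dp": [0,0,0],"rotation": [0,0,0]}]'

```text
t: 6.1
eef_pos: [0.4658, -0.06, 0.0482]
ee_rot: [-1.571, -0.002, 0.107]
force: [0.6, 1.0, -0.5]
width: 0.0175
```

```bash
python3 plan.py 464 -55.8 47 -90 0 6.4; python3 shot.py scene scene1; sed -i 's/^a,b/a,b/; s/k=5; a,b,c,d=.*/k=8; a,b,c,d=230,160,330,235/' ov.py; sed -i 's/tool((120,/tool((123,/;s/tool((113,/tool((116,/g' ov.py; python3 ov.py
```

```text
t 6.1 now [465.8 -60.   48.2] [-90.03  -0.11   6.12] F [ 0.56  1.03 -0.46] w 17.5
rows 1 rot/row [ 0.03 -0.28  0.11]
[-1.4  1.2  4.4]
6.1 [ 0.4658 -0.06    0.0482] [-1.5713 -0.002   0.1069]
```

View pics/ov1.png

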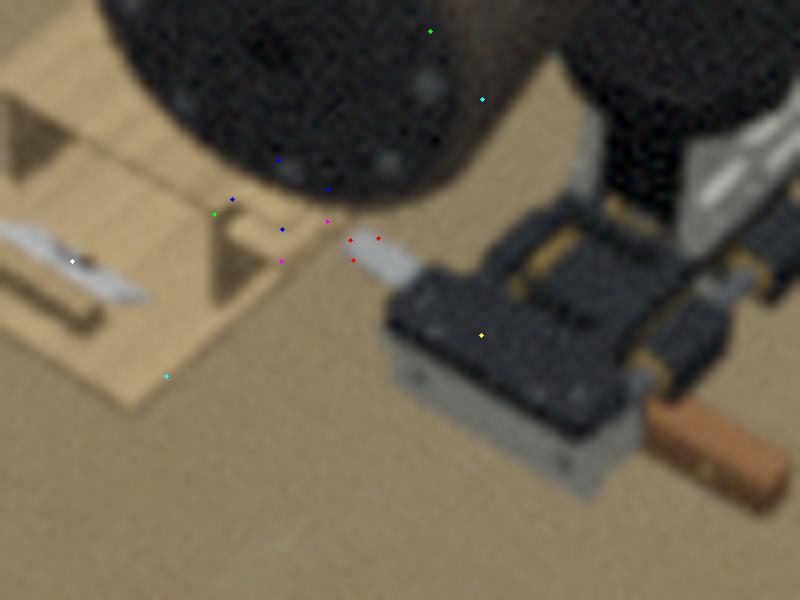

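Emit:
move_arm --deltas '[{"dp": [-0.5,1.2,4.4],"rotation": [0,-0.28,0.11]},{"dp": [0,0,0],"rotation": [0,0,0]},{"dp": [0,0,0],"rotation": [0,0,0]}]'

```text
t: 6.4
eef_pos: [0.4658, -0.0561, 0.0488]
ee_rot: [-1.571, -0.003, 0.111]
force: [-0.2, -0.2, -1.0]
width: 0.0176
```

```bash
python3 plan.py 499.5 -51.9 47 -90 0 6.4 4
```

```text
t 6.4 now [465.8 -56.1  48.8] [-90.01  -0.14   6.35] F [-0.19 -0.16 -1.03] w 17.6
rows 4 rot/row [ 0.   -0.01  0.04]
[8.5 0.5 0.1]
[8.5 0.5 0.1]
[8.5 0.5 0.1]
[8.5 0.4 0.1]
```

Emit:
move_arm --deltas '[{"dp": [6,1.5,0.1],"rotation": [0,0,0.1]},{"dp": [7,1,0.1],"rotation": [0,0,0]},{"dp": [7,0,0.1],"rotation": [0,0,0]},{"dp": [0,0,0],"rotation": [0,0,0]}]'

```text
t: 6.73
eef_pos: [0.4887, -0.0528, 0.0476]
ee_rot: [-1.571, -0.004, 0.112]
force: [1.0, 0.1, -1.1]
width: 0.0173
```

```bash
python3 plan.py 499.5 -51.9 47 -90 0 6.4 3; python3 shot.py scene scene1;python3 ov.py
```

```text
t 6.73 now [488.7 -52.8  47.6] [-90.    -0.22   6.42] F [ 0.96  0.1  -1.12] w 17.3
rows 3 rot/row [-0.    0.01  0.07]
[ 3.6  0.2 -0.1]
[ 3.6  0.2 -0.1]
[ 3.6  0.2 -0.1]
6.7333 [ 0.4887 -0.0528  0.0476] [-1.5707 -0.0038  0.112 ]
```

View pics/ov1.png

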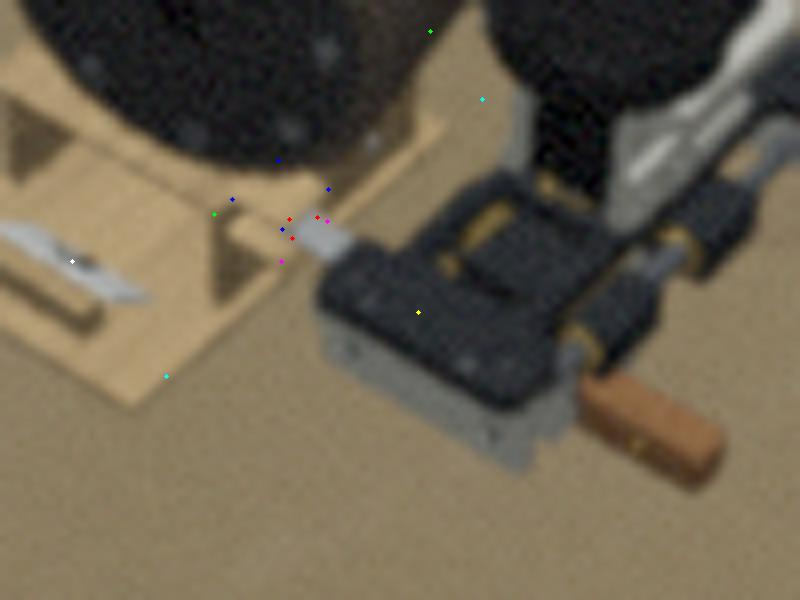

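Emit:
move_arm --deltas '[{"dp": [4,0.3,-0.1],"rotation": [0,0,0.1]},{"dp": [4,0.3,-0.1],"rotation": [0,0,0]},{"dp": [4,0,-0.1],"rotation": [0,0,0]},{"dp": [0,0,0],"rotation": [0,0,0]},{"dp": [0,0,0],"rotation": [0,0,0]}]'

```text
t: 7.2
eef_pos: [0.5009, -0.0519, 0.0461]
ee_rot: [-1.571, 0.0, 0.111]
force: [0.2, -0.6, -0.9]
width: 0.0171
```

```bash
python3 plan.py 501 -51.7 47 -90 0 6.4 3; python3 shot.py scene scene1;python3 ov.py
```

```text
t 7.2 now [500.9 -51.9  46.1] [-9.00e+01  2.00e-02  6.38e+00] F [ 0.21 -0.58 -0.88] w 17.1
rows 3 rot/row [-0.   -0.01 -0.01]
[ 0.  -0.3  0. ]
[ 0.  -0.3  0. ]
[ 0.  -0.3  0. ]
7.2 [ 0.5009 -0.0519  0.0461] [-1.5708e+00  4.0000e-04  1.1140e-01]
```

View pics/ov1.png

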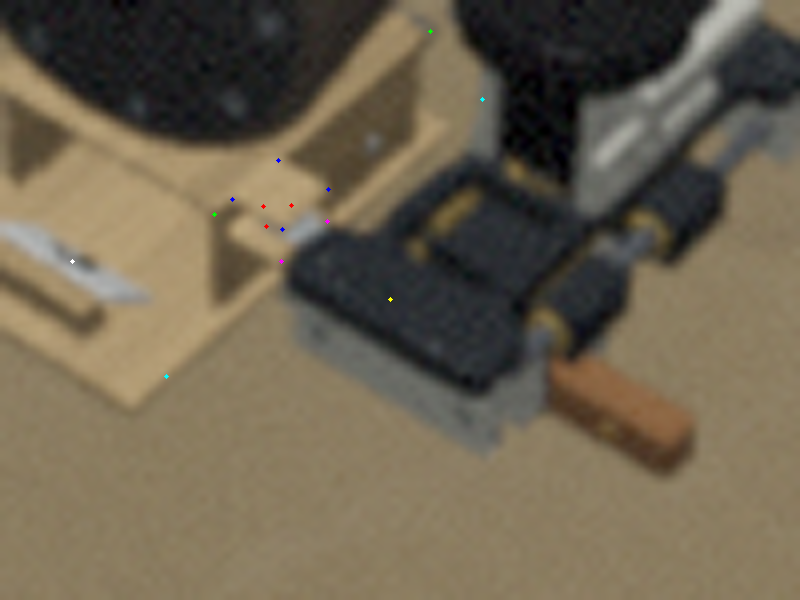

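Emit:
move_arm --deltas '[{"dp": [0,-5,0],"rotation": [0,0,0]},{"dp": [0,-5,0],"rotation": [0,0,0]},{"dp": [0,-5,0],"rotation": [0,0,0]},{"dp": [0,-5,0],"rotation": [0,0,0]},{"dp": [0,0,0],"rotation": [0,0,0]}]'

```text
t: 7.67
eef_pos: [0.4998, -0.0521, 0.0681]
ee_rot: [-1.571, 0.002, 0.111]
force: [-0.1, -0.2, -1.9]
width: 0.0174
```

```bash
cat > c.py <<'E'
# usage: a [xh]: plan to angle a
import sys; from h import *; from plan import plan
a=float(sys.argv[1]); xh=float(sys.argv[2]) if len(sys.argv)>2 else -182; n=int(sys.argv[3]) if len(sys.argv)>3 else None
y=97*np.cos(a)-.5*np.sin(a)+7; z=97*np.sin(a)+.5*np.cos(a)-1-7.2
P=st((xh,y,z))[0]*1000
from station import arm
s=arm.get_state(); c=standR().T@(np.array(s["eef_pos"])-H)*1000; print("now in hinge frame (blade)",(c+[0,0,7.2]).round(1)); print("target",P.round(1))
plan(P,(-90,0,6.4),n,smax=9)
E
python3 c.py 0.4; python3 shot.py scene scene2 210 130 330 220
```

```text
now in hinge frame (blade) [-183.9  102.2   15.3]
target [502.4 -57.9  90. ]
t 7.67 now [499.8 -52.1  68.1] [-90.01   0.1    6.37] F [-0.12 -0.19 -1.91] w 17.4
rows 3 rot/row [ 0.   -0.01 -0.03]
[ 0.6 -7.3 -2. ]
[ 0.6 -7.3 -2. ]
[ 0.6 -7.3 -2. ]
7.6667 [ 0.4998 -0.0521  0.0681] [-1.5709  0.0017  0.1113]
```

View pics/scene2.png

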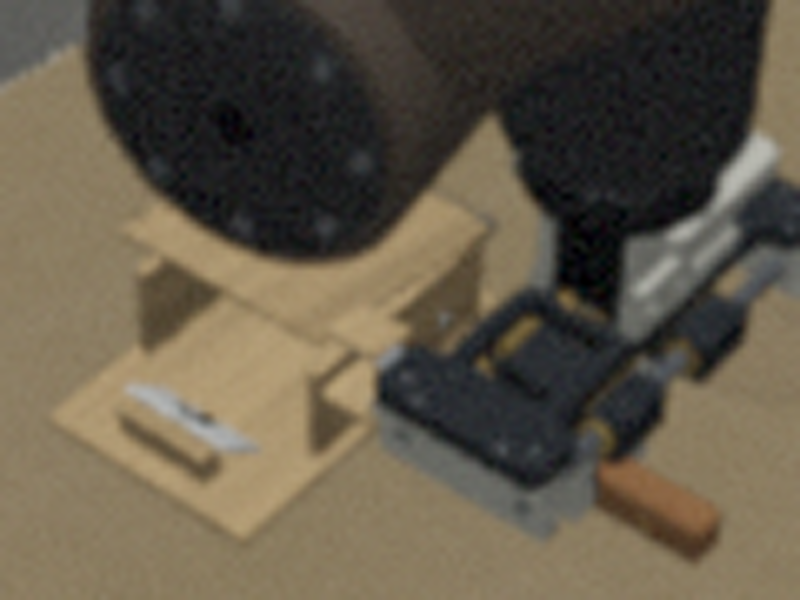

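```bash
python3 - <<'E'
from h import *
s,f=pickle.load(open("scene2.pkl","rb")); W=cloud(f); im=f["pixels"].astype(int)
k=800/120
Q=[W[int(130+v/k),int(210+u/k)] for u,v in ((100,60),(130,160),(200,230),(300,250),(370,180),(230,120))]
print(np.round(Q,3))
g=(W[...,2]>.1)&(W[...,0]>.5)&(W[...,0]<.9)&(W[...,1]<.1)&(W[...,1]>-.4)
C=(W[g]-H)@standR(); print(np.percentile(C,[0.5,5,50,95,99.5],axis=0).round(3)); 
m=C[:,0]>-.09; print(m.sum(),C[m].min(0) if m.any() else '')
E
```

```text
[[0.466 0.209 0.449]
 [0.461 0.206 0.416]
 [0.439 0.201 0.404]
 [0.408 0.193 0.412]
 [0.389 0.188 0.444]
 [0.426 0.201 0.449]]
[[-0.184  0.061  0.078]
 [-0.18   0.08   0.097]
 [-0.166  0.137  0.239]
 [-0.147  0.197  0.452]
 [-0.14   0.234  0.453]]
0
```

Arm housing is high (z>0.4) and nowhere near the cover. Continue.

Emit:
move_arm --deltas '[{"dp": [0.6,-7.3,-2],"rotation": [0,0,0]},{"dp": [0.6,-7.3,-2],"rotation": [0,0,0]},{"dp": [0.6,-7,-3],"rotation": [0,0,0]},{"dp": [0,-6,-3.5],"rotation": [0,0,0]}]'

```text
t: 8.05
eef_pos: [0.5012, -0.0627, 0.0966]
ee_rot: [-1.571, 0.005, 0.112]
force: [0.3, 1.3, -2.3]
width: 0.0174
```

```bash
python3 c.py 0.7
```

```text
now in hinge frame (blade) [-183.8   91.5   43.8]
target [504.1 -73.1 114.7]
t 8.05 now [501.2 -62.7  96.6] [-89.99   0.3    6.41] F [ 0.31  1.33 -2.32] w 17.4
rows 3 rot/row [-0.   0.  -0.1]
[ 0.6 -6.  -3.5]
[ 0.6 -6.  -3.5]
[ 0.6 -6.  -3.5]
```

Emit:
move_arm --deltas '[{"dp": [0.6,-6,-3.5],"rotation": [0,0,-0.1]},{"dp": [0.6,-6,-4],"rotation": [0,0,-0.1]},{"dp": [0.6,-6,-4.5],"rotation": [0,0,-0.1]},{"dp": [0,-4,-5],"rotation": [0,0,0]}]'

```text
t: 8.38
eef_pos: [0.5052, -0.0811, 0.1218]
ee_rot: [-1.57, -0.001, 0.112]
force: [-0.3, 0.4, -1.1]
width: 0.0175
```

```bash
python3 c.py 0.95; python3 shot.py scene scene3 210 110 330 200
```

```text
now in hinge frame (blade) [-181.8   72.8   69. ]
target [506.1 -90.9 131. ]
t 8.38 now [505.2 -81.1 121.8] [-8.997e+01 -7.000e-02  6.410e+00] F [-0.27  0.38 -1.09] w 17.5
rows 2 rot/row [-0.01  0.01  0.04]
[-0.1 -4.6 -4.9]
[-0.1 -4.6 -4.9]
8.3833 [ 0.5052 -0.0811  0.1218] [-1.5703e+00 -1.3000e-03  1.1200e-01]
```

View pics/scene3.png

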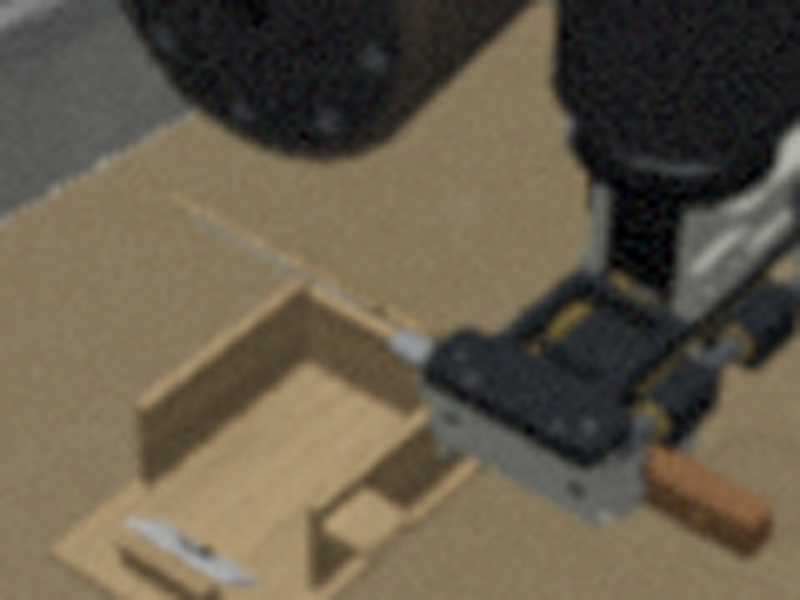

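Emit:
move_arm --deltas '[{"dp": [0,-4.5,-4.5],"rotation": [0,0,0]},{"dp": [0,-4,-4.8],"rotation": [0,0,0]},{"dp": [0,-3,-4.5],"rotation": [0,0,0]},{"dp": [0,0,0],"rotation": [0,0,0]}]'

```text
t: 8.77
eef_pos: [0.5076, -0.0974, 0.1353]
ee_rot: [-1.571, -0.003, 0.111]
force: [0.2, 0.9, -1.5]
width: 0.0174
```

```bash
python3 c.py 1.12
```

```text
now in hinge frame (blade) [-181.2   56.3   82.5]
target [ 507.7 -105.   139.3]
t 8.77 now [507.6 -97.4 135.3] [-89.98  -0.17   6.37] F [ 0.17  0.9  -1.53] w 17.4
rows 1 rot/row [-0.02 -0.03  0.17]
[-0.8 -4.  -7.5]
```

Emit:
move_arm --deltas '[{"dp": [0,-2,-3.8],"rotation": [0,0,0.1]},{"dp": [0,-2,-3.8],"rotation": [0,0,0]},{"dp": [0,-0.7,-1.5],"rotation": [0,0,0]},{"dp": [0,0,0],"rotation": [0,0,0]},{"dp": [0,0,0],"rotation": [0,0,0]}]'

```text
t: 9.18
eef_pos: [0.5087, -0.1075, 0.1403]
ee_rot: [-1.57, -0.001, 0.111]
force: [-0.1, 0.9, -0.4]
width: 0.0176
```

```bash
python3 c.py 1.176; python3 shot.py scene scene4 200 90 320 180;python3 shot.py top top4 200 120 340 225
```

```text
now in hinge frame (blade) [-181.2   46.1   87.5]
target [ 508.2 -109.9  141.5]
t 9.18 now [ 508.7 -107.5  140.3] [-8.997e+01 -4.000e-02  6.350e+00] F [-0.11  0.86 -0.44] w 17.6
rows 1 rot/row [-0.03 -0.05  0.04]
[-0.8 -1.2 -2.3]
9.1833 [ 0.5087 -0.1075  0.1403] [-1.5703e+00 -8.0000e-04  1.1090e-01]
9.2333 [ 0.5088 -0.1075  0.1403] [-1.5703e+00 -8.0000e-04  1.1100e-01]
```

View pics/scene4.png

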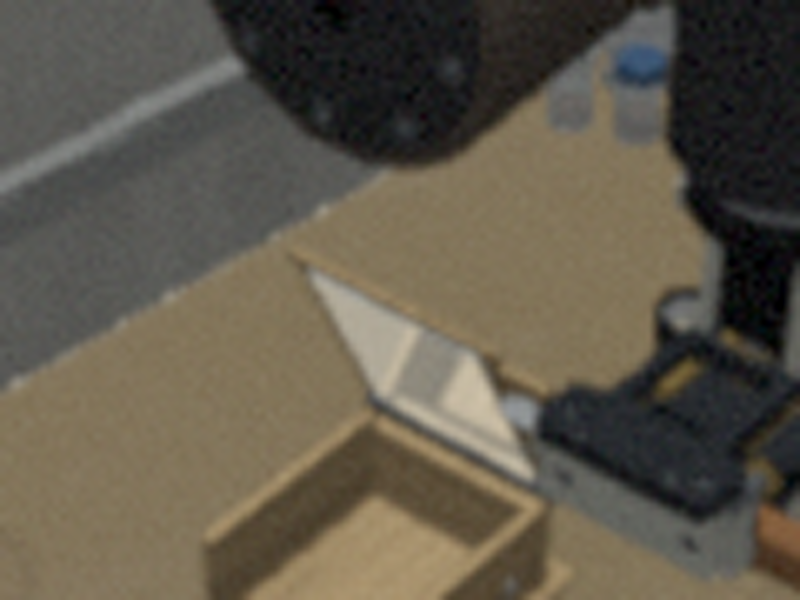

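View pics/top4.png

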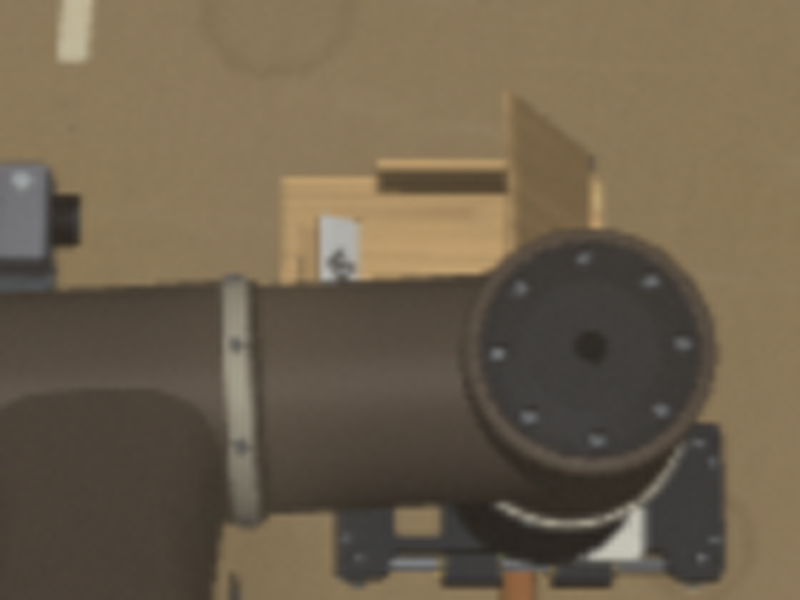

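```bash
cat > ang.py <<'E'
import sys; from h import *
from scipy.optimize import minimize_scalar
def cov(a,P): x,y,z=P; return st((x,y*np.cos(a)-z*np.sin(a),y*np.sin(a)+z*np.cos(a)))[0]
def depth_angle(fn,mask_poly_deg=None):
    s,f=pickle.load(open(fn,"rb")); W=cloud(f); C=(W-H)@standR()*1000
    best=None
    x,y,z=C[...,0],C[...,1],C[...,2]; r=np.hypot(y,z); th=np.arctan2(z,y)
    with np.errstate(invalid="ignore"): m=(x>-50)&(x<53)&(r>40)&(r<118)&(th>.85)&(th<1.6)
    if m.sum()<20: print(fn,"few",m.sum()); return
    t=th[m]; w=r[m]**2
    print(fn,m.sum(),"median th",np.median(t).round(4),"wmean",(np.sum(w*t)/w.sum()).round(4),"sd",t.std().round(3))
    # free fit line z-y
    A=np.c_[y[m],z[m],np.ones(m.sum())]; mu=A[:,:2].mean(0); V=np.linalg.svd(A[:,:2]-mu,full_matrices=False)[2]
    d=V[0]*np.sign(V[0][1]); n=np.array([-d[1],d[0]]); print("  free-fit angle",np.arctan2(d[1],d[0]).round(4),"hinge offset mm",(mu@n).round(2))
for a in sys.argv[1:]: depth_angle(a)
if __name__=="__main__":
    fs=pickle.load(open("scene4.pkl","rb"))[1]; ft=pickle.load(open("top4.pkl","rb"))[1]
    for a in (1.1,1.15,1.2): print(a,proj(fs,cov(a,(56,125,4.5))).round(2),proj(fs,cov(a,(56,0,0.5))).round(2),proj(ft,cov(a,(56,125,4.5))).round(2))
E
python3 ang.py scene4.pkl top4.pkl
```

```text
scene4.pkl 263 median th 1.1272 wmean 1.1289 sd 0.012
  free-fit angle 1.1335 hinge offset mm -0.4
top4.pkl 178 median th 1.1793 wmean 1.1742 sd 0.019
  free-fit angle 1.1343 hinge offset mm 3.56
1.1 [[242.36 127.6 ]] [[254.63 149.01]] [[287.82 135.41]]
1.15 [[243.66 125.96]] [[254.63 149.02]] [[289.74 135.16]]
1.2 [[244.99 124.37]] [[254.63 149.02]] [[291.69 134.94]]
```

Emit:
move_arm --deltas '[{"dp": [0,-1,-2.2],"rotation": [0,0,0]},{"dp": [0,-1,-2.1],"rotation": [0,0,0]},{"dp": [0,0,0],"rotation": [0,0,0]},{"dp": [0,0,0],"rotation": [0,0,0]},{"dp": [0,0,0],"rotation": [0,0,0]}]'

```text
t: 9.7
eef_pos: [0.5092, -0.1117, 0.1423]
ee_rot: [-1.57, -0.0, 0.112]
force: [-0.4, 1.7, -0.6]
width: 0.018
```

```bash
python3 c.py 1.18; python3 shot.py scene scene5 200 90 320 180;python3 shot.py top top5 200 120 340 225;python3 shot.py scene scene6 200 90 320 180; python3 ang.py scene5.pkl scene6.pkl top5.pkl; python3 - <<'E'
from h import *
for n in ("scene5","scene6"):
    s,f=pickle.load(open(n+".pkl","rb")); W=cloud(f); C=(W-H)@standR()*1000
    print((np.percentile(C[188:200,184:198].reshape(-1,3),[50],axis=0)).round(1))
E
```

```text
now in hinge frame (blade) [-181.2   41.9   89.5]
target [ 508.3 -110.3  141.7]
t 9.7 now [ 509.2 -111.7  142.3] [-8.997e+01 -2.000e-02  6.410e+00] F [-0.35  1.75 -0.57] w 18.0
rows 1 rot/row [-0.03  0.01  0.02]
[-0.8  0.6  1.5]
9.7 [ 0.5092 -0.1117  0.1423] [-1.5703e+00 -4.0000e-04  1.1180e-01]
9.75 [ 0.5092 -0.1117  0.1422] [-1.5703e+00 -4.0000e-04  1.1180e-01]
9.8 [ 0.5092 -0.1117  0.1422] [-1.5703e+00 -4.0000e-04  1.1190e-01]
scene5.pkl 303 median th 1.1738 wmean 1.1747 sd 0.012
  free-fit angle 1.1768 hinge offset mm -0.17
scene6.pkl 300 median th 1.174 wmean 1.175 sd 0.012
  free-fit angle 1.179 hinge offset mm -0.34
top5.pkl 164 median th 1.2244 wmean 1.2218 sd 0.023
  free-fit angle 1.1753 hinge offset mm 4.15
1.1 [[242.36 127.6 ]] [[254.63 149.01]] [[287.82 135.41]]
1.15 [[243.66 125.96]] [[254.63 149.02]] [[289.74 135.16]]
1.2 [[244.99 124.37]] [[254.63 149.02]] [[291.69 134.94]]
[[  1.7 313.3  87.5]]
[[  1.7 313.7  87.6]]
```

View pics/scene5.png

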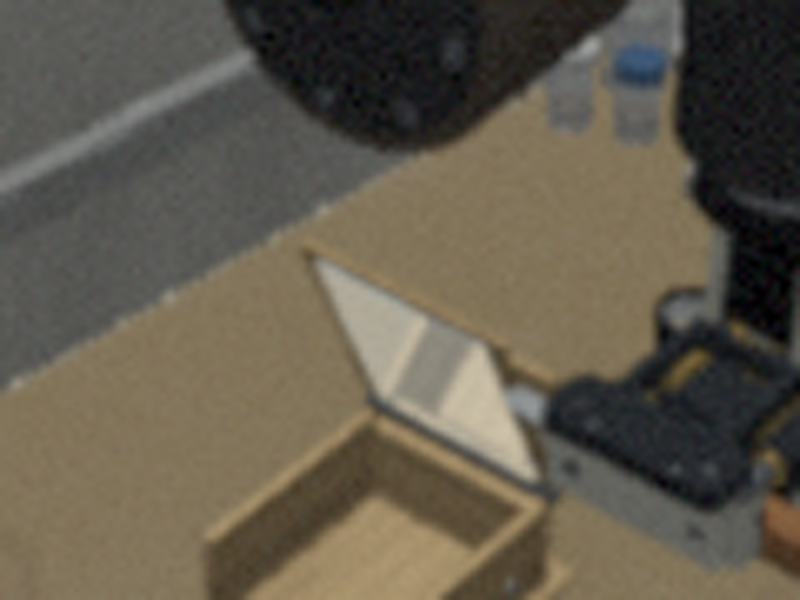

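Emit:
move_arm --deltas '[{"dp": [0,0,0],"rotation": [0,0,0]},{"dp": [0,0,0],"rotation": [0,0,0]},{"dp": [0,0,0],"rotation": [0,0,0]},{"dp": [0,0,0],"rotation": [0,0,0]},{"dp": [0,0,0],"rotation": [0,0,0]}]'

```text
t: 10.27
eef_pos: [0.5092, -0.1116, 0.1422]
ee_rot: [-1.57, -0.0, 0.112]
force: [-0.7, 0.5, -1.6]
width: 0.0174
```

```bash
python3 c.py 1.18|head -3; python3 shot.py scene scene7 200 90 320 180; python3 ang.py scene7.pkl|head -2; python3 - <<'E'
from h import *
for n in ("scene","scene7"):
    s,f=pickle.load(open(n+".pkl","rb")); W=cloud(f)
    print(n,[np.nanmedian(W[186:206:1,u:u+5,2]).round(4) for u in (186,190,194)], "table",np.nanmedian(W[225:250,150:170,2]).round(4), "cover-top z" , np.nanmedian(W[165:180,255:265,2]).round(4))
E
```

```text
now in hinge frame (blade) [-181.2   42.1   89.4]
target [ 508.3 -110.3  141.7]
t 10.27 now [ 509.2 -111.6  142.2] [-8.997e+01 -2.000e-02  6.420e+00] F [-0.71  0.5  -1.63] w 17.4
10.2667 [ 0.5092 -0.1116  0.1422] [-1.5703e+00 -4.0000e-04  1.1200e-01]
scene7.pkl 305 median th 1.1738 wmean 1.1747 sd 0.012
  free-fit angle 1.1751 hinge offset mm -0.04
scene [np.float64(0.1459), np.float64(0.1468), np.float64(0.1458)] table 0.0019 cover-top z 0.0659
scene7 [np.float64(0.1459), np.float64(0.1462), np.float64(0.1459)] table 0.0018 cover-top z 0.0075
```

Emit:
move_arm --deltas '[{"dp": [0,-0.4,-0.9],"rotation": [0,0,0]},{"dp": [0,0,0],"rotation": [0,0,0]},{"dp": [0,0,0],"rotation": [0,0,0]},{"dp": [0,0,0],"rotation": [0,0,0]},{"dp": [0,0,0],"rotation": [0,0,0]}]'

```text
t: 10.73
eef_pos: [0.5093, -0.1126, 0.1426]
ee_rot: [-1.57, -0.0, 0.112]
force: [-0.8, 1.2, -1.3]
width: 0.0177
```

Emit:
move_arm --deltas '[{"dp": [0,0,0],"rotation": [0,0,0]},{"dp": [0,0,0],"rotation": [0,0,0]},{"dp": [0,0,0],"rotation": [0,0,0]},{"dp": [0,0,0],"rotation": [0,0,0]},{"dp": [0,0,0],"rotation": [0,0,0]}]'

```text
t: 11.15
eef_pos: [0.5093, -0.1125, 0.1426]
ee_rot: [-1.57, -0.0, 0.112]
force: [-1.0, 1.0, -1.4]
width: 0.0175
```

```bash
python3 shot.py scene scene8 200 90 320 180; python3 shot.py top top8; python3 ang.py scene8.pkl top8.pkl|head -4; python3 -c "
from station import arm
s=arm.get_state();print(s['t'],s['eef_pos'],s['force'],s['width']);print(arm.job_done())"
```

```text
11.15 [ 0.5093 -0.1125  0.1426] [-1.5702e+00 -3.0000e-04  1.1200e-01]
11.2 [ 0.5093 -0.1125  0.1426] [-1.5703e+00 -4.0000e-04  1.1210e-01]
scene8.pkl 308 median th 1.1839 wmean 1.1845 sd 0.013
  free-fit angle 1.1857 hinge offset mm -0.1
top8.pkl 150 median th 1.2351 wmean 1.231 sd 0.02
  free-fit angle 1.1898 hinge offset mm 3.66
11.25 [ 0.50933352 -0.11255222  0.14262117] [-0.99481807  1.20563503 -2.06977585] 0.017396296715359194
the job is handed in; nothing more can be done
None
```

I gripped the palette knife, slid its blade under the ear and levered the cover open. I handed the job in at about 11 s, with the knife holding the mirror; no verdict comes back, so whether it passed is not confirmed.

- **Cover angle:** the last depth fits gave 1.184–1.186 rad from the scene camera and 1.190 rad from the top camera. A calibration offset in the scene camera may mean the true value is about 0.007 rad lower. My target was about 1.18 rad.
- **Mark height:** I took the lens to be about 127 mm over the table (±2 mm), assuming it sits at mid-height of the camera box. At these angles the mark's reflection should be within about 5 mm of lens height, against the 10 mm allowed.
- **Stillness and grip:** the arm stayed still over the final holds. The jaws read 17.4 mm on the 18 mm handle with the grip set to 60 N, and the external force was 2–3 N. The knife grip is about 150 mm over the table.
- **Contacts:** the forces never showed a collision, and in the pictures only the blade touched the cover. The camera box had the same depth readings before and after. I did not measure the loupe, vial or sherd again, but the tool did not pass near them.
- **Disagreements:** working the angle out from the knife's position gave about 0.02 rad more than the depth fits. Corner positions in the pictures gave about 0.015 rad less. I trusted the depth fits.

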